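# Clear the colour comparator and hold the amber glass standard in its light path

## Task

Take the blue-handled carving gouge off the colour comparator, where it lies across the bay, and lay it flat in the empty side of the tool tray, parallel to the two gouges there and pointing the same way. Then pick up the amber glass standard by its two white frosted faces only, never with a finger on the clear panes, and hold it upright, square and centred in the light path, midway between lamp and sensor, clear panes facing them and the glass touching nothing but your fingers: finish while still holding it there. Drop nothing, do not knock the glass against the comparator, and leave everything else where it is.

Things in the scene. Friction and masses are not known exactly. Their poses are not given: they have to be found in the camera images.
- gouge_mid (a point): Middle of the handle (half-way up) of the blue-handled carving gouge. Handle 130 mm long, 22 mm wide, 22 mm high, flat-sided; then ferrule and steel blade, about 140 g, balanced 5 to 20 mm towards the blade. Own x points to the blade tip, z up. It starts level on top of the comparator's heads, 90 mm above the table, its middle over the open gap: fingers can go down into the gap beside it
- gouge: The same gouge; origin at the middle of the handle's underside, same axes (the handle's butt is at x = -65 mm, the blade tip at x = +145 mm)
- gouge_tip (a point): Blade tip of the blue gouge, on its axis, 145 mm from the handle's middle
- tray: Fixed open wooden tool tray, 300 mm (own x) by 220 mm (own y), 18 mm high, 6 mm walls and floor. Origin at the centre of its underside. The two gouges in it lie along own x, blades towards own +x, in the half at negative own y; the half at positive own y is empty
- tray_space (a point): Good place for the middle of the blue gouge's handle: on the tray's floor (6 mm above the table), 50 mm to own +y and 40 mm to own -x of the tray's centre; axes as the tray
- resting_a_mid (a point): Middle of the handle (half-way up) of the gouge with a mid-brown handle, lying in the tray about 60 mm from tray_space; same shape and axes as the blue gouge. Leave it
- resting_b_mid (a point): Middle of the handle of the gouge with a dark brown handle, lying in the tray beyond the mid-brown one. Leave it
- amber_center (a point): Centre (half-way up) of the amber glass standard: solid upright block, 36 mm along own x, 24 mm along own y, 70 mm high, about 150 g, standing on the dark felt mat (3 mm thick). The faces at own +x and -x, 36 mm apart and 24 mm wide, are white and frosted: grip these. The clear amber panes face own +y and -y: do not touch them. Own z is up; it may start turned about it
- amber: The whole amber standard; origin at the centre of its underside, axes as above
- amber_panes: The clear panes of the amber standard (28 mm wide, recessed 1 mm); origin at the centre of the block's underside, axes as above
- green_center (a point): Centre of a green glass standard of the same shape standing on the same mat about 110 mm from the amber one; the two may be swapped. Leave it
- comparator: Fixed instrument on a grey base 120 mm (own x) by 200 mm (own y), 12 mm thick. Two heads, each 80 mm (x) by 60 mm (y), tops 90 mm above the table: green lamp head at own +y, black sensor head at own -y, 70 mm open gap between. A red cross on the base marks the gap's middle, white lines on the heads' tops the light path. Origin at the centre of its underside
- beam (a point): Middle of the light path: half-way between lamp and sensor, 65 mm above the table (53 mm above the comparator's base). Own y runs along the light path from sensor to lamp, own x level across it, z up. The standard's centre belongs here with its own y along this y, either way round
- blank: Loose round pale wooden blank, 180 mm across, 28 mm thick; origin at centre of underside. Leave it
- mallet: Hammer with wooden handle lying to the right of the tray; origin underneath it. Leave it
- pen: Blue and white marking pen, 135 mm long, 12 mm thick, lying between comparator and mat; origin underneath it. Leave it
Things that resemble listed ones, but are neither listed nor needed, are in the scene too. Of the things shaped like the gouge, the blue one is meant. Of the things that look like the amber, take the one that is farthest to the robot's right at the start.

How it is judged (in metres and radians):
On the way, in this order (a step that is already met when the one before it is completed fails the run):
1. the blue gouge lies flat in the empty side of the tray, parallel to the others with its blade the same way, and is let go (x of gouge_mid in the frame of tray between -0.085 and 0 m and y of gouge_mid in the frame of tray between 0.015 and 0.095 m and z of gouge_mid in the frame of tray between 0.01 and 0.024 m and angle between the x axis of gouge and the x axis of tray, either way round below 0.26 rad and x of gouge_tip in the frame of tray above 0.05 m and angle between gouge's own x axis and vertical between 1.47 and 1.67 rad and contact force between the fingers and gouge below 0.05 N and linear speed of gouge below 0.03 m/s), for 0.2 s.
2. the amber standard is lifted off the mat by its frosted faces (height (world z) of amber_center above 0.055 m and contact force between the fingers and amber above 1 N), for 0.2 s.
At the end, for the whole second after the job is handed in: Amber held still, panes untouched: centre within 8 mm across, 15 mm along, -10/+12 mm in height of beam; square 10 deg, upright 8 deg, clear of comparator. Gouge flat in tray's empty side, handle middle within 35 mm of tray_space, within 15 deg, blade to tray +x, released (all of step 1 and x of amber_center in the frame of beam between -0.008 and 0.008 m and y of amber_center in the frame of beam between -0.015 and 0.015 m and z of amber_center in the frame of beam between -0.01 and 0.012 m and angle between the y axis of amber_panes and the y axis of beam, either way round below 0.17 rad and angle between amber_center's own z axis and vertical below 0.15 rad and contact force between the fingers and amber above 1.5 N and contact force between the fingers and amber_panes below 0.3 N and contact force between amber and comparator below 0.05 N and contact force between amber and gouge below 0.05 N and linear speed of amber below 0.02 m/s); the arm keeps its last pose, push and grip.
It fails at once if a finger presses on the clear panes of the amber standard (contact force between the fingers and amber_panes above 0.5 N).
It fails at once if the glass standard is knocked against the comparator (contact force between amber and comparator above 1 N).
It fails at once if the gouge or the glass standard is dropped ((linear speed of gouge above 0.7 m/s and contact force between the fingers and gouge below 0.2 N) or (linear speed of amber above 0.7 m/s and contact force between the fingers and amber below 0.2 N)).
It fails at once if a bystander (other gouges, green standard, blank, hammer, pen) is moved more than 30 mm (distance of any of resting_a_mid, resting_b_mid, green_center, blank, mallet, pen from where it was at the start of the episode above 0.03 m).
It also fails if it takes over 64 s, if anything falls off the work surface, if the arm or the gripper's body presses on something with over 40 N, if the wrist force passes 120 N, or if a joint passes its speed limit or range.

## Robot

A 6-joint arm with a two-finger parallel gripper is mounted at the origin on the work surface. World frame = base frame: x ahead of the robot, y to its left, z up, the work surface at z = 0. Lengths are in m, angles in degrees, forces in N, time in s.
With the tool pointing down it reaches from about 0.3 to 0.75 m from the base axis. Payload 8.5 kg.
Tool frame: the origin (TCP) lies at the very end of the fingers, on their centre line; the grasp point (between the pads) lies arm.tcp_to_grasp behind it (arm.tcp_to_grasp is the distance from the TCP to the grasp point, in m); z points along the fingers, y is the direction in which the jaws open and shut (so a half turn about z gives the same grasp; the last joint's range is limited). The gripper opens to 88 mm and grips with 3 to 60 N. Pads are 18 mm wide; open, the fingers measure 123 mm over their backs; the gripper's body (75 mm by 187 mm) begins 45 mm behind the grasp point.
Start: joints at [52.122, 21.807, 74.336, -0, 83.858, -12.336], TCP at [0.237, 0.496, 0.239] pointing down, gripper open.
Joint ranges: [-178.18, 178.18], [-50.72, 133.34], [12.68, 142.11], [-81.47, 261.47], [9.98, 163.14], [-165.26, 165.26]. Speed limits (degrees/s): [136.94, 136.94, 180, 180, 180, 180].

## Interface

Orientations are given as a 3x3 rotation matrix whose columns are the frame's x, y, z axes.
In Python, from bench import arm gives the robot as it stands.
- The arm moves only by the shell command python3 -m creep 'ROWS' [OPENING] [FORCE]. ROWS is JSON, a list of rows, each an object with "xyz": the shift along the tool's x, y, z in mm, a list of three; "twist": the turn about the tool's z in degrees. In form: [{"xyz": [dx, dy, dz], "twist": twist}, ...]. A call has 1 to 20 rows; each row is the pose to reach, as a shift and turn from the pose commanded when the call began, along the tool's axes at that moment; what a row does not reach only later rows make up. A row lasts 1/8 s, in which the tool goes at most 62.5 mm and 10.7 degrees, less where a joint would pass 70% of its speed; a pose out of reach is approached as far as the arm can. A call with a gripper value outside its range is refused whole. OPENING is the opening, from 0 (shut) to 1 (fully open), set as the call begins (- or left out, the last holds). The fingers move at their own pace and stop on an object; FORCE is the grip in N (left out, the last holds). Time passes only in rows, so rows that repeat a pose let the fingers close. It gives the time, the measured TCP pose, the force and the opening at its end, in the units of the state.
- arm.read_state(): the state, without advancing time (a new reading comes with each control period).
- arm.camera(name): name is "side" or "top" or "wrist"; returns a dict with "color" (480x640x3 uint8, red, green, blue), "vertical_fov" (degrees; the focal length in pixels is half the picture's height over the tangent of half this angle, whatever the lens; pixels are square), "cx", "cy" (the principal point, pixels), "dist_coeffs" ([k1, k2, p1, p2, k3] as OpenCV has them; the pictures are not rectified), "R" (3x3) and "t" (3): a world point X has camera coordinates R X + t; the wrist camera has in their place "mount" (4x4, takes a point from camera to tool coordinates, whose origin is the TCP and whose axes are the flange's). Camera axes: x right, y down, z forward; pixel columns grow to the right and rows downward; lengths in m; the calibration is good to about 2 mm. A picture is of the moment at which its call begins: read the wrist's pose just before it. There is no depth.
- arm.job_done(): hands the job in, once; it reports no verdict.
Trained networks look in a picture, given as the dict that the camera call returned (one of the last four; its "shot" number tells which), for a name from the list of things; names that differ only in an ending like _2 or _b are one class to them, and where a whole thing is asked for, a point or a joint stands for the part that bears it (a point fixed in the world has none). Each returns a list of dicts, best first, with "conf" (0 to 1); they miss things now and then, are a little off and sometimes report something else, mostly with a low value. They report only what shows in the picture. A call takes as long as a camera call. They do not tell look-alikes from the thing itself.
- arm.look_for(picture, name): "xy" ([column, row] in pixels, amid what is visible of it).
- arm.regions_of(picture, name): "mask" (480x640 bool, what is visible of it) and "xy" ([column, row] in pixels, amid what is visible of it).
The state is a dict: "t": time; "q": joint angles; "joint_velocities": joint speeds; "tau": joint torques, N m; "tool_pos": TCP position; "eef_rot": TCP orientation; "wrist_force": force on the tool from outside, world axes, zero at the start; "wrist_torque": the same for the moment, N m; "grip_width": opening from 0.0 (shut) to 1.0 (fully open).
Only numpy, scipy, OpenCV 4.12 (cv2) and the standard library are available. Lean on these libraries where they do the work, as an engineer would, in place of code of your own. Each camera call takes 0.05 s, during which the arm holds its last target.

## Working session

There is one attempt and no reset: what is moved stays moved. The work goes in short steps, Python scripts to look and compute and a shell command to move; the robot and the scene stay as the last step left them, time stands still between calls to the robot, and variables do not carry over. Pictures are saved under pics/ and viewed, and the job is handed in when it is done.

```bash
ls; mkdir -p pics; python3 - <<'E'
from bench import arm
import cv2,numpy as np
s=arm.read_state(); print(s, arm.tcp_to_grasp)
for n in ["side","top","wrist"]:
    p=arm.camera(n); cv2.imwrite(f"pics/{n}0.png",p["color"][:,:,::-1])
    print(n,{k:(np.round(v,4).tolist() if not np.isscalar(v) else v) for k,v in p.items() if k!="color"})
E
```

```text
pics
{'t': 0.0, 'q': array([ 5.21220143e+01,  2.18420058e+01,  7.43859395e+01, -1.05614277e-03,
        8.38593256e+01, -1.23353704e+01]), 'joint_velocities': array([-0.0304942 , -0.01872195,  0.12807119, -0.02233117, -0.03792822,
       -0.07345805]), 'tau': array([ 1.15525545e-03, -4.37932456e+01, -2.24558222e+01,  7.14229862e-02,
        3.52232717e-02, -1.30840212e-04]), 'tool_pos': array([0.23696811, 0.49600657, 0.23812128]), 'eef_rot': array([[-9.02265545e-01,  4.31179821e-01, -9.20729509e-04],
       [ 4.31180694e-01,  9.02264782e-01, -1.21351717e-03],
       [ 3.07497693e-04, -1.49191552e-03, -9.99998840e-01]]), 'wrist_force': array([-0.31561846, -0.39294581,  0.31840274]), 'wrist_torque': array([0.05324133, 0.01170267, 0.01980071]), 'grip_width': 1.0028469234143327} 0.0187
side {'vertical_fov': 50.901682074703686, 'cx': 323.02421532970374, 'cy': 230.0955446597483, 'dist_coeffs': [0.0172, 0.0, 0.0, 0.0, 0.0], 'R': [[-0.8945, -0.4465, 0.0242], [-0.2323, 0.4177, -0.8784], [0.3821, -0.7913, -0.4774]], 't': [0.5526, 0.2238, 1.3427], 'shot': 1}
top {'vertical_fov': 54.78308013159004, 'cx': 320.3592368355658, 'cy': 240.97791161812665, 'dist_coeffs': [0.0292, 0.0, 0.0, 0.0, 0.0], 'R': [[-0.0197, -0.9998, -0.0046], [-0.9868, 0.0202, -0.1604], [0.1605, 0.0014, -0.987]], 't': [0.0414, 0.6065, 1.3064], 'shot': 2}
wrist {'vertical_fov': 60.736572693038894, 'cx': 326.6886077227953, 'cy': 246.73739537051515, 'dist_coeffs': [-0.0876, 0.0, 0.0, 0.0, 0.0], 'mount': [[-0.0006, -0.9529, -0.3032, 0.0793], [1.0, -0.0005, -0.0004, -0.0006], [0.0002, -0.3032, 0.9529, -0.1469], [0.0, 0.0, 0.0, 1.0]], 'shot': 3}
```

View pics/side0.png

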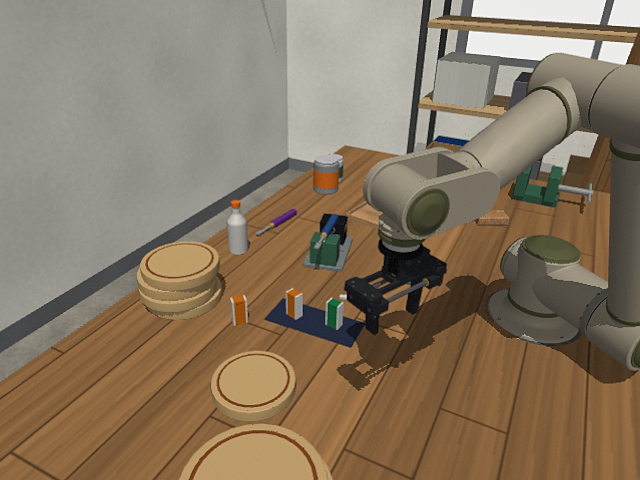

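View pics/top0.png

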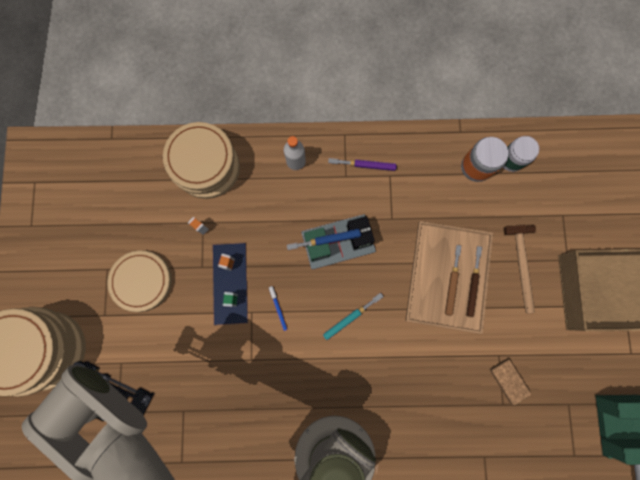

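View pics/wrist0.png

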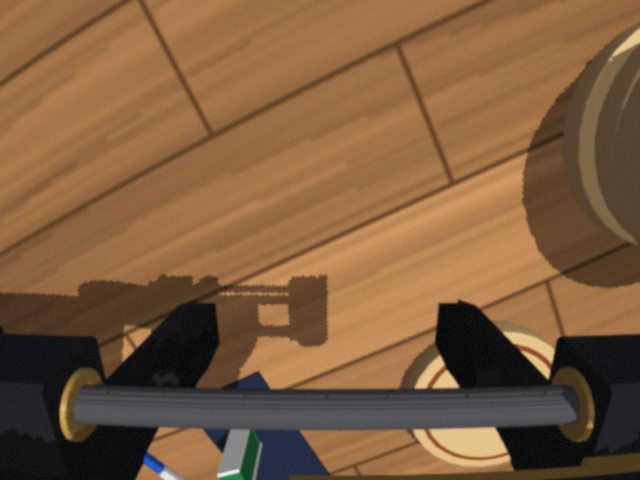

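The top view shows the blue gouge on the comparator (handle at about 337,238, blade to the left), the tray at about 450,277 with its empty half on the left, and the amber block on the mat at about 227,262. There is a look-alike amber at 198,225, farther to the robot's left, and a teal gouge at 350,317.

```bash
cat > h.py <<'E'
from bench import arm
import cv2,numpy as np
def K(p):
    f=240/np.tan(np.radians(p["vertical_fov"]/2)); return np.array([[f,0,p["cx"]],[0,f,p["cy"]],[0,0,1]])
def pose(p,s=None):
    if "R" in p: return np.array(p["R"]),np.array(p["t"])
    M=np.array(p["mount"]); Rw=np.array(s["eef_rot"])@M[:3,:3]; c=np.array(s["eef_rot"])@M[:3,3]+s["tool_pos"]
    return Rw.T,-Rw.T@c
def toz(p,uv,z,s=None):
    uv=np.asarray(uv,float).reshape(-1,1,2)
    n=cv2.undistortPoints(uv,K(p),np.array(p["dist_coeffs"]))[:,0]
    R,t=pose(p,s); c=-R.T@t
    d=np.c_[n,np.ones(len(n))]@R
    return c+d*((z-c[2])/d[:,2])[:,None]
def proj(p,X,s=None):
    R,t=pose(p,s); X=np.asarray(X,float).reshape(-1,1,3)
    return cv2.projectPoints(X,cv2.Rodrigues(R)[0],t,K(p),np.array(p["dist_coeffs"]))[0][:,0]
def rect(m):
    m=m.astype(np.uint8); c=max(cv2.findContours(m,0,2)[0],key=cv2.contourArea)
    return cv2.minAreaRect(c)
def snap(n,f):
    s=arm.read_state(); p=arm.camera(n); cv2.imwrite("pics/"+f,p["color"][:,:,::-1]); return s,p
E
python3 - <<'E'
from h import *
s,p=snap("top","t1.png")
for n,z in [("gouge",.1),("gouge_mid",.101),("gouge_tip",.1),("tray",.018),("tray_space",.017),("comparator",.09),("amber",.073),("amber_center",.038),("green_center",.038),("beam",.065),("resting_a_mid",.017)]:
    try:
        r=arm.regions_of(p,n)
        for d in r[:4]:
            print(n,round(d["conf"],2),np.round(d["xy"]),np.round(toz(p,d["xy"],z)[0],4),d["mask"].sum(), np.round(toz(p,cv2.boxPoints(rect(d["mask"])),z)[:,:2],3).tolist())
    except Exception as e: print(n,e)
im=cv2.resize(p["color"][200:340,200:500],None,fx=2.6,fy=2.6,interpolation=2)
cv2.imwrite("pics/t1c.png",im[:,:,::-1])
E
```

```text
gouge 0.8 [371. 160.] [ 0.8316 -0.1219  0.1   ] 353 [[0.816, -0.057], [0.839, -0.059], [0.824, -0.192], [0.802, -0.189]]
gouge 0.79 [346. 322.] [ 0.3736 -0.0374  0.1   ] 407 [[0.342, 0.03], [0.454, -0.129], [0.436, -0.141], [0.325, 0.017]]
gouge 0.67 [334. 238.] [ 0.6058 -0.0086  0.1   ] 338 [[0.607, 0.06], [0.631, -0.08], [0.612, -0.083], [0.588, 0.057]]
gouge_mid 0.96 [369. 166.] [ 0.8149 -0.1143  0.101 ] 296 [[0.819, -0.054], [0.839, -0.057], [0.823, -0.189], [0.803, -0.187]]
gouge_mid 0.66 [334. 238.] [ 0.6053 -0.0103  0.101 ] 393 [[0.602, 0.08], [0.634, -0.081], [0.612, -0.085], [0.58, 0.075]]
gouge_mid 0.58 [346. 321.] [ 0.3752 -0.0379  0.101 ] 440 [[0.341, 0.03], [0.453, -0.129], [0.436, -0.141], [0.324, 0.018]]
gouge_tip 0.96 [367. 161.] [ 0.8298 -0.1097  0.1   ] 427 [[0.815, 0.001], [0.843, -0.001], [0.829, -0.195], [0.802, -0.192]]
gouge_tip 0.84 [335. 237.] [ 0.6092 -0.0118  0.1   ] 450 [[0.602, 0.123], [0.635, -0.084], [0.61, -0.088], [0.578, 0.119]]
gouge_tip 0.81 [352. 319.] [ 0.3817 -0.0527  0.1   ] 469 [[0.342, 0.031], [0.453, -0.129], [0.434, -0.142], [0.323, 0.017]]
[... 880 characters left out ...]
.3096 0.038 ] 186 [[0.537, 0.329], [0.578, 0.32], [0.568, 0.282], [0.526, 0.292]]
amber_center 0.5 [198. 226.] [0.6629 0.3906 0.038 ] 165 [[0.676, 0.419], [0.693, 0.402], [0.652, 0.361], [0.634, 0.378]]
green_center 0.51 [232. 302.] [0.437  0.2892 0.038 ] 172 [[0.462, 0.311], [0.461, 0.274], [0.424, 0.273], [0.425, 0.311]]
green_center 0.16 [339. 245.] [ 0.5959 -0.0249  0.038 ] 2315 [[0.643, 0.087], [0.693, -0.112], [0.575, -0.139], [0.526, 0.058]]
beam 0.61 [337. 247.] [ 0.5869 -0.0176  0.065 ] 2320 [[0.638, 0.087], [0.689, -0.109], [0.571, -0.136], [0.522, 0.058]]
resting_a_mid 0.88 [450. 292.] [ 0.4536 -0.3491  0.017 ] 392 [[0.391, -0.327], [0.534, -0.356], [0.531, -0.38], [0.387, -0.35]]
```

View pics/t1c.png

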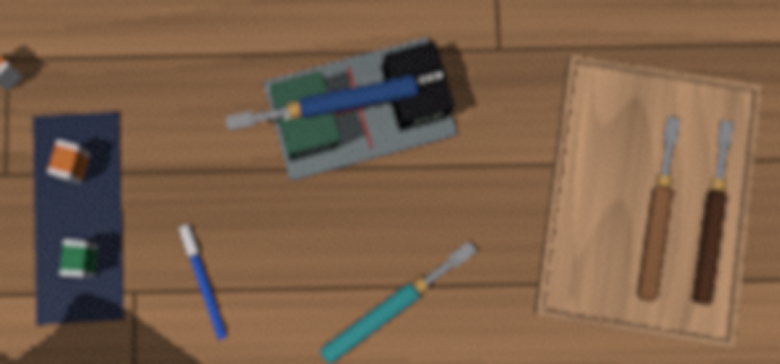

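```bash
python3 -m creep '[{"xyz":[-30,-16,0],"twist":3},{"xyz":[-75,-40,0],"twist":8},{"xyz":[-125,-66,2],"twist":13},{"xyz":[-175,-93,4],"twist":18},{"xyz":[-225,-120,6],"twist":23},{"xyz":[-275,-147,8],"twist":28},{"xyz":[-325,-173,10],"twist":33},{"xyz":[-375,-200,12],"twist":38},{"xyz":[-425,-227,14],"twist":43},{"xyz":[-475,-253,16],"twist":48},{"xyz":[-515,-275,18],"twist":52},{"xyz":[-540,-288,18],"twist":54},{"xyz":[-555,-296,18],"twist":55},{"xyz":[-555,-296,18],"twist":55},{"xyz":[-555,-296,18],"twist":55}]' 1 20
python3 - <<'E'
from h import *
s,p=snap("wrist","w1.png"); print(s["tool_pos"],s["q"],s["t"])
for n,z in [("gouge",.101),("gouge_mid",.101),("gouge_tip",.1),("comparator",.09)]:
    for d in arm.regions_of(p,n)[:2]:
        print(n,round(d["conf"],2),np.round(d["xy"]),np.round(toz(p,d["xy"],z,s)[0],4),d["mask"].sum(), cv2.boxPoints(rect(d["mask"])).round().tolist(),np.round(toz(p,cv2.boxPoints(rect(d["mask"])),z,s)[:,:2],3).tolist())
E
```

```text
t: 2.62
tool_pos: [0.6098, -0.0092, 0.2209]
eef_rot: [[-0.166, 0.986, -0.0], [0.986, 0.166, 0.0], [0.0, -0.0, -1.0]]
wrist_force: [-0.8, 0.4, 0.3]
grip_width: 0.999
[ 0.60979133 -0.00916823  0.22092995] [-1.19740221e+01  2.85892169e+01  6.59951901e+01  1.00107197e-02
  8.54239107e+01 -2.15094840e+01] 2.625
gouge 0.96 [558. 320.] [ 0.7903 -0.0441  0.101 ] 2328 [[520.0, 360.0], [586.0, 241.0], [610.0, 254.0], [544.0, 374.0]] [[0.773, -0.082], [0.79, 0.019], [0.812, 0.013], [0.796, -0.091]]
gouge 0.93 [323. 210.] [0.6032 0.0096 0.101 ] 8503 [[305.0, 23.0], [342.0, 23.0], [342.0, 343.0], [305.0, 343.0]] [[0.574, 0.12], [0.596, 0.124], [0.633, -0.088], [0.606, -0.092]]
gouge_mid 0.95 [560. 324.] [ 0.7931 -0.0467  0.101 ] 2299 [[521.0, 362.0], [582.0, 240.0], [606.0, 252.0], [545.0, 374.0]] [[0.774, -0.083], [0.787, 0.019], [0.808, 0.014], [0.797, -0.091]]
gouge_mid 0.72 [323. 207.] [0.6028 0.0111 0.101 ] 8463 [[305.0, 24.0], [339.0, 24.0], [341.0, 342.0], [307.0, 342.0]] [[0.574, 0.12], [0.594, 0.123], [0.633, -0.087], [0.608, -0.091]]
gouge_tip 0.92 [ 68. 206.] [ 0.4289 -0.0165  0.1   ] 5239 [[8.0, 133.0], [33.0, 117.0], [156.0, 315.0], [131.0, 330.0]] [[0.385, 0.028], [0.404, 0.041], [0.494, -0.089], [0.475, -0.106]]
gouge_tip 0.91 [558. 321.] [ 0.7918 -0.0453  0.1   ] 2537 [[519.0, 362.0], [583.0, 239.0], [608.0, 253.0], [545.0, 375.0]] [[0.773, -0.084], [0.788, 0.019], [0.811, 0.013], [0.798, -0.093]]
comparator 0.78 [338. 228.] [ 0.6164 -0.0043  0.09  ] 26115 [[246.0, 117.0], [389.0, 106.0], [408.0, 362.0], [265.0, 372.0]] [[0.544, 0.06], [0.635, 0.082], [0.69, -0.103], [0.58, -0.131]]
comparator 0.61 [239. 454.] [ 0.5662 -0.2204  0.09  ] 8846 [[144.0, 427.0], [340.0, 427.0], [340.0, 479.0], [144.0, 479.0]] [[0.481, -0.207], [0.648, -0.175], [0.659, -0.234], [0.481, -0.27]]
```

View pics/w1.png

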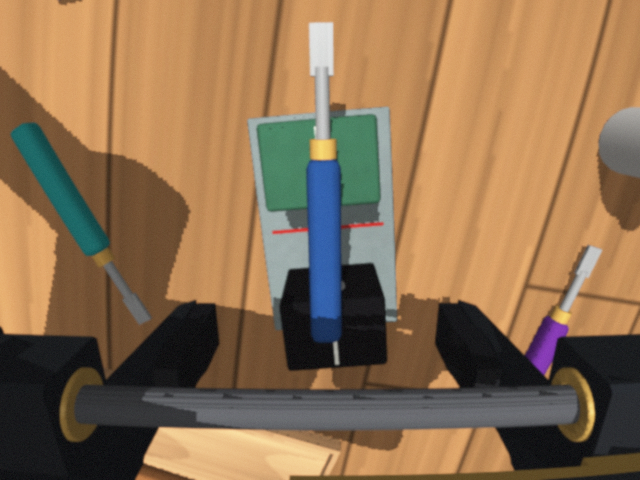

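The wrist view shows the blue gouge running almost vertically, with the butt at about (326,341), the ferrule at (323,160) and the tip at (320,23). The green head is above, the black head below, and the red cross line sits at about y=228. I'll zoom for precise corners.

```bash
python3 - <<'E'
import cv2
im=cv2.imread("pics/w1.png")[100:380,230:420]
cv2.imwrite("pics/w1z.png",cv2.resize(im,None,fx=2.14,fy=2.14,interpolation=2)[:600])
import numpy as np
b=cv2.imread("pics/w1.png").astype(int); m=((b[:,:,0]>b[:,:,2]+50)&(b[:,:,0]>b[:,:,1]+40)); m[:, :250]=0;m[:,400:]=0
for r in range(155,346,10):
    x=np.where(m[r])[0]; print(r,(x.min(),x.max()) if len(x) else None)
y=np.where(m.any(1))[0]; print(y.min(),y.max())
E
```

```text
155 None
165 (np.int64(308), np.int64(338))
175 (np.int64(307), np.int64(338))
185 (np.int64(308), np.int64(339))
195 (np.int64(308), np.int64(339))
205 (np.int64(308), np.int64(339))
215 (np.int64(308), np.int64(339))
225 (np.int64(309), np.int64(339))
235 (np.int64(309), np.int64(339))
245 (np.int64(309), np.int64(339))
255 (np.int64(310), np.int64(339))
265 (np.int64(310), np.int64(339))
275 (np.int64(310), np.int64(339))
285 (np.int64(310), np.int64(339))
295 (np.int64(311), np.int64(339))
305 (np.int64(311), np.int64(339))
315 (np.int64(311), np.int64(339))
325 (np.int64(318), np.int64(333))
335 (np.int64(323), np.int64(331))
345 None
161 339
```

View pics/w1z.png

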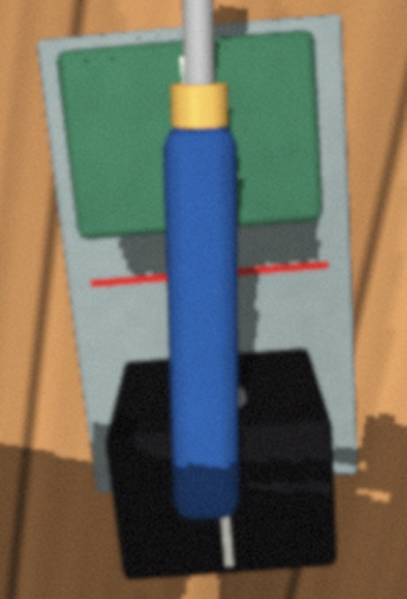

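```bash
python3 - <<'E'
from h import *
from scipy.optimize import least_squares as LS
s=arm.read_state(); p=arm.camera("wrist")
def un(l): return np.array([[230+u/2.14,100+v/2.14] for u,v in l])
pix=un([(58,52),(313,31),(320,217),(80,237),(330,428),(108,440),(335,563),(127,577),(38,40),(340,15),(305,350),(125,365)])
# own +y lamp(green) = image up; own x = image right?
L=np.array([[-40,95,90],[40,95,90],[40,35,90],[-40,35,90],[40,-35,90],[-40,-35,90],[40,-95,90],[-40,-95,90],[-60,100,12],[60,100,12],[40,-35,12],[-40,-35,12]])/1e3
def W(v,L):
    c,si=np.cos(v[2]),np.sin(v[2]); return np.c_[v[0]+c*L[:,0]-si*L[:,1],v[1]+si*L[:,0]+c*L[:,1],L[:,2]]
f=lambda v:(proj(p,W(v,L),s)-pix).ravel()
r=LS(f,[.6,-.01,.24],loss="soft_l1"); print("comp",r.x[:2],np.degrees(r.x[2])); print(r.fun.reshape(-1,2).round(1).tolist())
e=toz(p,[[323,160.5],[325,340],[320,23]],.101,s); print(e)
a=toz(p,[[323,165],[325.2,315]],.110,s); d=a[0]-a[1]; print("gouge ang",np.degrees(np.arctan2(d[1],d[0])))
tip=toz(p,[[320.5,23]],.101,s)[0]; print(tip)
print((proj(p,[[.6,0,.09],[.6,.01,.09]],s)))
print(s["eef_rot"])
E
```

```text
comp [ 0.61269631 -0.02648004] 14.08638085502292
[[-1.5, 0.2], [1.1, -0.3], [1.9, 2.8], [-0.9, 2.5], [1.0, -3.4], [-2.3, -1.2], [1.1, 2.3], [-2.1, 2.7], [-0.9, 0.2], [1.1, -0.2], [1.3, -2.4], [-0.7, -2.9]]
[[ 0.59823808  0.04101339  0.101     ]
 [ 0.62088042 -0.08781149  0.101     ]
 [ 0.58316382  0.12149177  0.101     ]]
gouge ang 100.17272224612896
[0.58345811 0.12154036 0.101     ]
[[316.10459168 218.03268733]
 [318.38395215 204.12355926]]
[[-1.65227718e-01  9.86255413e-01  2.47982689e-04]
 [ 9.86255441e-01  1.65227731e-01 -3.33416758e-05]
 [-7.38570254e-05  2.39065308e-04 -9.99999969e-01]]
```

```bash
python3 -m creep '[{"xyz":[-5,-2,20],"twist":-1},{"xyz":[-5,-2,55],"twist":-1},{"xyz":[-5,-2,90],"twist":-1},{"xyz":[-5,-2,115],"twist":-1},{"xyz":[-5,-2,126],"twist":-1},{"xyz":[-5,-2,128],"twist":-1},{"xyz":[-5,-2,128],"twist":-1}]' 
python3 -m creep '[{"xyz":[0,0,0],"twist":0},{"xyz":[0,0,0],"twist":0},{"xyz":[0,0,0],"twist":0},{"xyz":[0,0,0],"twist":0},{"xyz":[0,0,0],"twist":0},{"xyz":[0,0,0],"twist":0}]' 0 25
python3 - <<'E'
from h import *
s,p=snap("wrist","w2.png"); print(s["tool_pos"],s["wrist_force"],s["grip_width"],s["t"])
E
```

```text
t: 3.8
tool_pos: [0.6096, -0.0154, 0.0937]
eef_rot: [[-0.182, 0.983, 0.002], [0.983, 0.182, -0.0], [-0.001, 0.001, -1.0]]
wrist_force: [-0.6, 0.1, 1.0]
grip_width: 1.002
t: 4.55
tool_pos: [0.6091, -0.0154, 0.0927]
eef_rot: [[-0.181, 0.983, -0.0], [0.983, 0.181, -0.0], [-0.0, -0.0, -1.0]]
wrist_force: [-0.2, 0.6, 0.3]
grip_width: 0.344
[ 0.60909884 -0.01542149  0.09273382] [-0.20058502  0.60123425  0.32508843] 0.3442275812970992 4.55
```

View pics/w2.png

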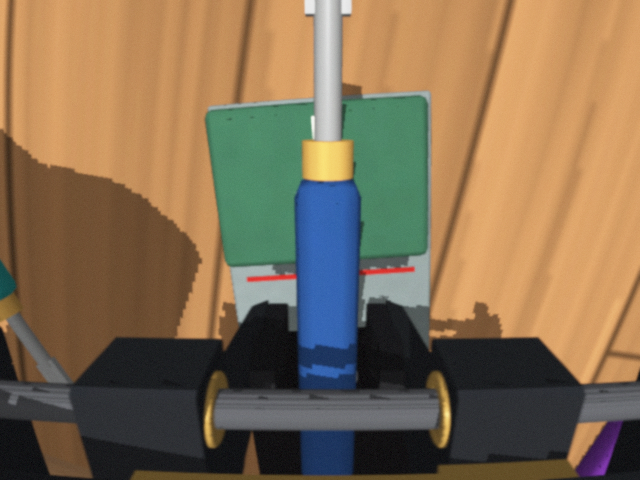

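```bash
python3 -m creep '[{"xyz":[0,0,0],"twist":0},{"xyz":[0,0,0],"twist":0},{"xyz":[0,0,0],"twist":0},{"xyz":[0,0,0],"twist":0},{"xyz":[0,0,0],"twist":0}]' 0 25
python3 - <<'E'
from h import *
s,p=snap("top","t2.png")
c=np.array([(575,57),(760,90),(735,342),(538,315)])/2.6+200
C=toz(p,c,.018); print(C.round(4)); o=C.mean(0)
a=[np.degrees(np.arctan2(*(v[1::-1]))) for v in (C[0]-C[3],C[1]-C[2],C[0]-C[1],C[3]-C[2])]; print(o,a)
g=toz(p,np.array([(648,298),(672,118),(703,301),(727,122)])/2.6+200,.017); print(g, [np.degrees(np.arctan2(*((g[i+1]-g[i])[1::-1]))) for i in (0,2)])
E
```

```text
t: 5.22
tool_pos: [0.6091, -0.0154, 0.0927]
eef_rot: [[-0.181, 0.983, -0.0], [0.983, 0.181, -0.0], [-0.0, -0.0, -1.0]]
wrist_force: [-0.1, -0.6, 0.1]
grip_width: 0.247
[[ 0.6641 -0.275   0.018 ]
 [ 0.621  -0.4841  0.018 ]
 [ 0.3381 -0.4337  0.018 ]
 [ 0.3712 -0.2175  0.018 ]]
[ 0.49858767 -0.35256953  0.018     ] [np.float64(-11.098249930452683), np.float64(-10.103520728737202), np.float64(78.35539371279374), np.float64(81.2842773891695)]
[[ 0.38776796 -0.3412889   0.017     ]
 [ 0.59068742 -0.38197496  0.017     ]
 [ 0.38342812 -0.40214296  0.017     ]
 [ 0.58479772 -0.4441558   0.017     ]] [np.float64(-11.33766757495736), np.float64(-11.784880217329185)]
```

```bash
python3 -m creep '[{"xyz":[0,0,-10],"twist":0},{"xyz":[0,0,-35],"twist":0},{"xyz":[0,0,-60],"twist":0},{"xyz":[-8,-6,-75],"twist":3},{"xyz":[-25,-18,-80],"twist":10},{"xyz":[-45,-32,-80],"twist":19},{"xyz":[-66,-47,-80],"twist":28},{"xyz":[-88,-63,-80],"twist":37},{"xyz":[-110,-79,-80],"twist":47},{"xyz":[-132,-95,-80],"twist":57},{"xyz":[-154,-110,-80],"twist":67},{"xyz":[-176,-126,-80],"twist":77},{"xyz":[-198,-142,-80],"twist":86},{"xyz":[-218,-156,-80],"twist":95},{"xyz":[-235,-168,-80],"twist":103},{"xyz":[-248,-177,-80],"twist":109},{"xyz":[-253,-181,-80],"twist":111},{"xyz":[-253,-181,-80],"twist":111},{"xyz":[-253,-181,-80],"twist":111}]'
python3 - <<'E'
from h import *
s,p=snap("wrist","w3.png"); print(s["tool_pos"],s["wrist_force"],s["grip_width"],s["t"])
s,p=snap("top","t3.png");cv2.imwrite("pics/t3c.png",cv2.resize(p["color"][180:380,250:550],None,fx=2.6,fy=2.6,interpolation=2)[:,:,::-1])
E
```

```text
t: 7.65
tool_pos: [0.4771, -0.2965, 0.1728]
eef_rot: [[0.983, -0.182, -0.0], [-0.182, -0.983, 0.0], [-0.0, -0.0, -1.0]]
wrist_force: [-0.7, 0.2, -2.0]
grip_width: 0.246
[ 0.47712809 -0.29654945  0.17277269] [-0.74395546  0.22296449 -2.00569746] 0.2456391797890131 7.65
```

View pics/w3.png

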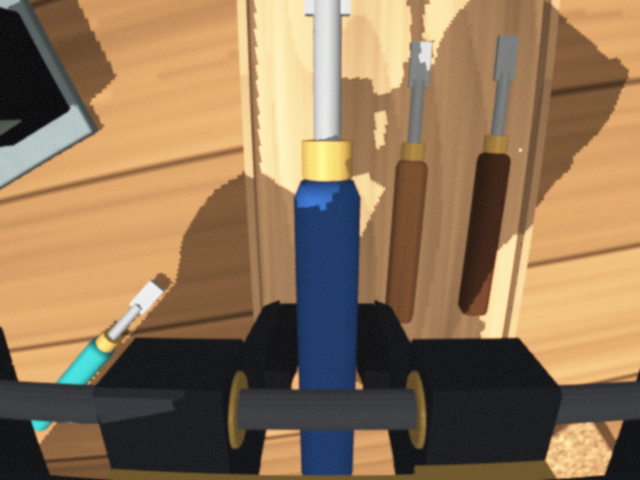

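View pics/t3c.png

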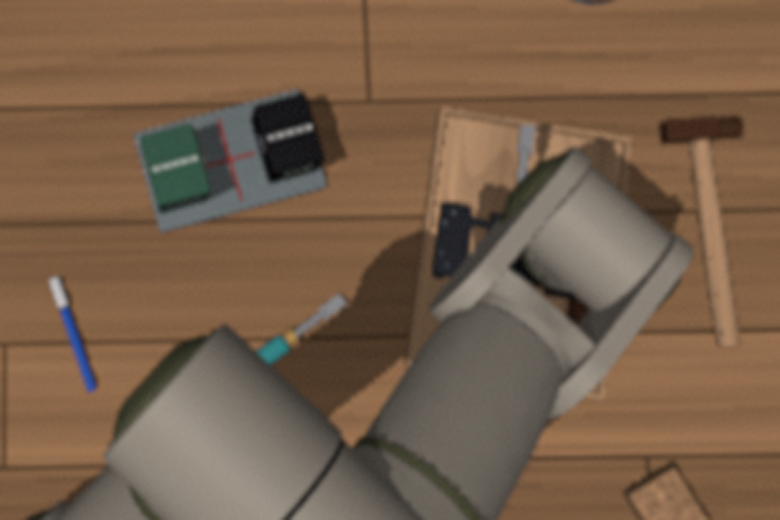

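The gouge is held level over the empty half of the tray, parallel to the brown ones with its blade the same way (ferrule at 327,160). Lowering now.

```bash
python3 -m creep '[{"xyz":[0,0,15],"twist":0},{"xyz":[0,0,45],"twist":0},{"xyz":[0,0,80],"twist":0},{"xyz":[0,0,115],"twist":0},{"xyz":[0,0,140],"twist":0},{"xyz":[0,0,152],"twist":0},{"xyz":[0,0,158],"twist":0},{"xyz":[0,0,161],"twist":0},{"xyz":[0,0,163],"twist":0},{"xyz":[0,0,163],"twist":0},{"xyz":[0,0,163],"twist":0}]'
```

```text
t: 9.12
tool_pos: [0.4772, -0.2972, 0.0101]
eef_rot: [[0.983, -0.183, 0.0], [-0.183, -0.983, -0.0], [0.0, 0.0, -1.0]]
wrist_force: [-0.5, 0.2, -2.2]
grip_width: 0.25
```

```bash
python3 -m creep '[{"xyz":[0,0,1],"twist":0},{"xyz":[0,0,2],"twist":0},{"xyz":[0,0,2],"twist":0}]'
python3 -m creep '[{"xyz":[0,0,0],"twist":0},{"xyz":[0,0,0],"twist":0},{"xyz":[0,0,0],"twist":0},{"xyz":[0,0,0],"twist":0},{"xyz":[0,0,0],"twist":0}]' 0.45 25
python3 -m creep '[{"xyz":[0,0,-5],"twist":0},{"xyz":[0,0,-25],"twist":0},{"xyz":[0,0,-60],"twist":0},{"xyz":[0,0,-110],"twist":0},{"xyz":[0,0,-160],"twist":0},{"xyz":[0,0,-180],"twist":0},{"xyz":[0,0,-190],"twist":0},{"xyz":[0,0,-190],"twist":0}]' 
python3 - <<'E'
from h import *
s,p=snap("wrist","w4.png"); print(s["tool_pos"],s["q"],s["wrist_force"],s["grip_width"],s["t"])
E
```

```text
t: 9.5
tool_pos: [0.4771, -0.2971, 0.0087]
eef_rot: [[0.983, -0.183, 0.001], [-0.183, -0.983, -0.001], [0.001, 0.001, -1.0]]
wrist_force: [-1.8, 2.5, 7.3]
grip_width: 0.247
t: 10.12
tool_pos: [0.477, -0.2971, 0.0077]
eef_rot: [[0.983, -0.183, -0.0], [-0.183, -0.983, 0.0], [-0.0, -0.0, -1.0]]
wrist_force: [-0.7, -0.3, 0.3]
grip_width: 0.451
t: 11.12
tool_pos: [0.477, -0.297, 0.1977]
eef_rot: [[0.983, -0.183, 0.0], [-0.183, -0.983, -0.0], [0.0, 0.0, -1.0]]
wrist_force: [1.3, -0.1, 0.2]
grip_width: 0.447
[ 0.47697786 -0.29702006  0.19770822] [-4.39802271e+01  2.48404037e+01  7.64569164e+01 -2.64094779e-03
  7.86979558e+01  5.65627182e+01] [ 1.2718456  -0.05321736  0.20824116] 0.4472292664287649 11.125
```

View pics/w4.png

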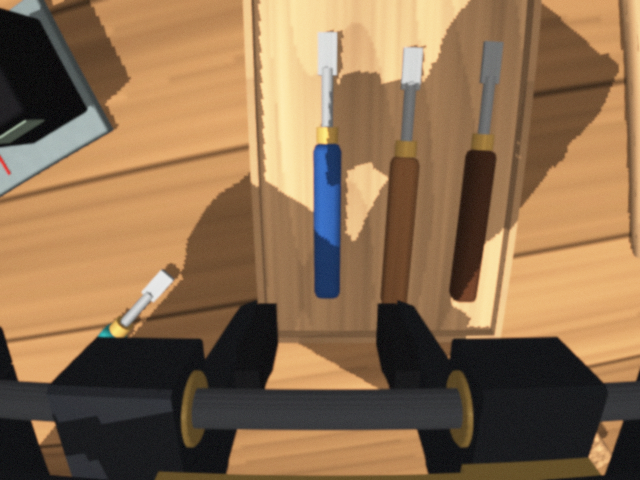

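The gouge lies flat and released in the tray, parallel to the others (butt at 327,297, tip at 328,33), with nothing else disturbed. Next I go over to the amber standard.

```bash
python3 -m creep '[{"xyz":[-1,-15,-5],"twist":0},{"xyz":[-4,-55,-10],"twist":0},{"xyz":[-7,-105,-10],"twist":0},{"xyz":[-11,-155,-10],"twist":0},{"xyz":[-14,-205,-10],"twist":0},{"xyz":[-17,-255,-10],"twist":0},{"xyz":[-21,-305,-10],"twist":0},{"xyz":[-24,-355,-10],"twist":0},{"xyz":[-28,-405,-10],"twist":0},{"xyz":[-31,-455,-10],"twist":0},{"xyz":[-35,-505,-10],"twist":0},{"xyz":[-38,-550,-10],"twist":0},{"xyz":[-41,-585,-10],"twist":0},{"xyz":[-41,-603,-10],"twist":0},{"xyz":[-41,-603,-10],"twist":0},{"xyz":[-41,-603,-10],"twist":0}]' 1 20
python3 - <<'E'
from h import *
s,p=snap("wrist","w5.png"); print(s["tool_pos"],s["q"],s["grip_width"],s["t"])
for n,z in [("amber",.073),("amber_panes",.073),("green_center",.073)]:
    for d in arm.regions_of(p,n)[:3]:
        print(n,round(d["conf"],2),np.round(d["xy"]),np.round(toz(p,d["xy"],z,s)[0],4),d["mask"].sum(), cv2.boxPoints(rect(d["mask"])).round().tolist())
s,p=snap("top","t5.png");cv2.imwrite("pics/t5c.png",cv2.resize(p["color"][180:380,250:550],None,fx=2.6,fy=2.6,interpolation=2)[:,:,::-1])
E
```

```text
t: 13.18
tool_pos: [0.547, 0.3022, 0.2077]
eef_rot: [[0.983, -0.184, -0.0], [-0.184, -0.983, -0.0], [-0.0, 0.001, -1.0]]
wrist_force: [-0.0, -1.7, 0.4]
grip_width: 0.999
[0.54702518 0.30224032 0.20769266] [ 1.80915810e+01  3.06653247e+01  6.45272458e+01 -1.68983707e-02
  8.48380933e+01  1.18689987e+02] 0.9990551550800115 13.175
amber 0.97 [176.  89.] [0.6606 0.3815 0.073 ] 3241 [[131.0, 93.0], [152.0, 53.0], [224.0, 89.0], [204.0, 129.0]]
amber 0.86 [322. 219.] [0.5563 0.3032 0.073 ] 2186 [[303.0, 247.0], [309.0, 182.0], [344.0, 186.0], [337.0, 251.0]]
amber_panes 0.35 [318. 219.] [0.5565 0.3062 0.073 ] 2184 [[302.0, 247.0], [308.0, 182.0], [343.0, 186.0], [337.0, 251.0]]
green_center 0.64 [360. 332.] [0.4624 0.2909 0.073 ] 2273 [[343.0, 296.0], [375.0, 294.0], [381.0, 371.0], [349.0, 373.0]]
```

View pics/w5.png

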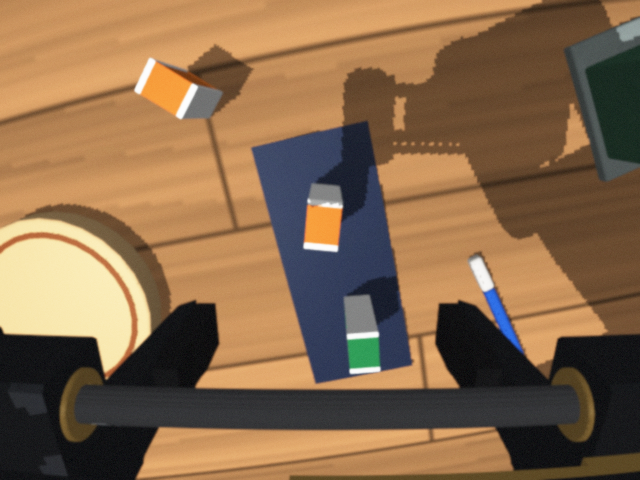

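View pics/t5c.png

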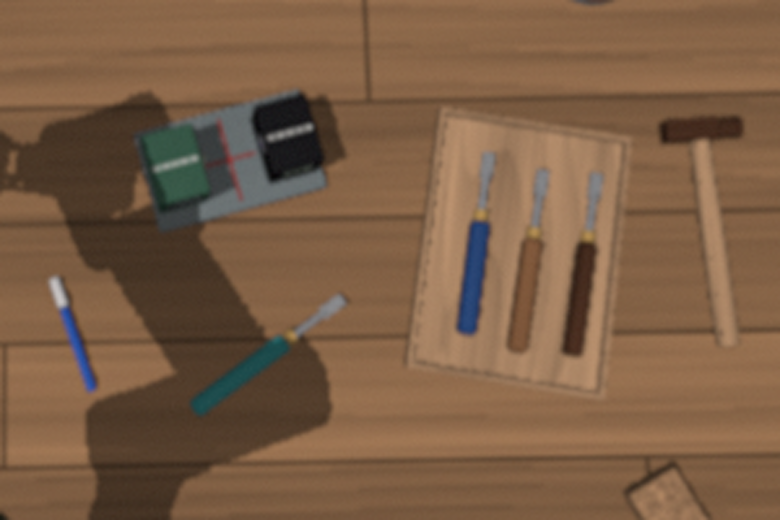

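```bash
python3 - <<'E'
import cv2
im=cv2.imread("pics/w5.png")[170:265,280:365]
cv2.imwrite("pics/w5z.png",cv2.resize(im,None,fx=6,fy=6,interpolation=2))
E
```

```text
(no output)
```

View pics/w5z.png

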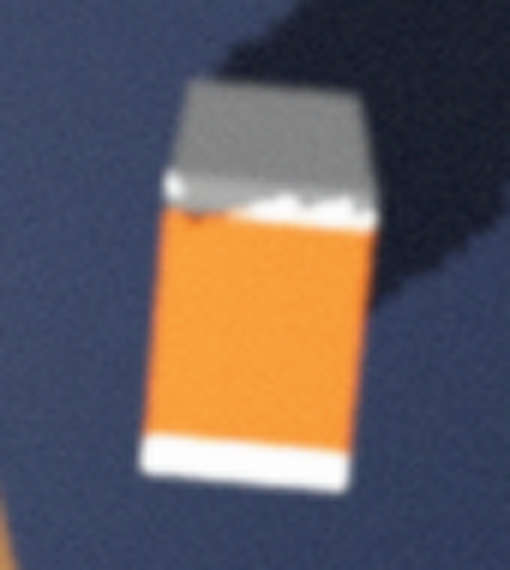

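```bash
python3 - <<'E'
from h import *
s=arm.read_state(); p=arm.camera("wrist")
C=toz(p,np.array([(167,178),(378,198),(347,492),(142,472)])/6+[280,170],.073,s)
print(C.round(4),C.mean(0)); 
for a,b in ((0,3),(1,2),(1,0),(2,3)):
    v=C[a]-C[b]; print(np.linalg.norm(v),np.degrees(np.arctan2(v[1],v[0])))
e=s["eef_rot"];print(np.degrees(np.arctan2(e[1,1],e[0,1])))
o=C.mean(0); d=np.r_[o[:2],.092]-s["tool_pos"]; print("tool d",e.T@d)
E
```

```text
[[0.5717 0.3109 0.073 ]
 [0.5649 0.2872 0.073 ]
 [0.53   0.2971 0.073 ]
 [0.537  0.321  0.073 ]] [0.55091489 0.30404266 0.073     ]
0.03614232492298123 -16.20526641730605
0.03629908173487158 -15.883220022029311
0.024682687084794142 -106.13746787880524
0.024887021442552476 -106.49759679163684
-100.6000133286149
tool d [ 0.00336822 -0.00214163  0.11592295]
```

```bash
python3 -m creep '[{"xyz":[3.4,-2.1,5],"twist":-6},{"xyz":[3.4,-2.1,15],"twist":-16},{"xyz":[3.4,-2.1,25],"twist":-26},{"xyz":[3.4,-2.1,30],"twist":-36},{"xyz":[3.4,-2.1,30],"twist":-46},{"xyz":[3.4,-2.1,30],"twist":-56},{"xyz":[3.4,-2.1,30],"twist":-66},{"xyz":[3.4,-2.1,30],"twist":-75},{"xyz":[3.4,-2.1,30],"twist":-82},{"xyz":[3.4,-2.1,30],"twist":-84.5},{"xyz":[3.4,-2.1,30],"twist":-84.5},{"xyz":[3.4,-2.1,30],"twist":-84.5}]' 0.75 20
python3 - <<'E'
from h import *
s,p=snap("wrist","w6.png"); print(s["tool_pos"],s["q"],s["grip_width"],s["t"])
im=p["color"][120:420,180:480]; cv2.imwrite("pics/w6z.png",cv2.resize(im,None,fx=2,fy=2,interpolation=2)[:,:,::-1])
E
```

```text
t: 14.98
tool_pos: [0.5508, 0.3046, 0.1778]
eef_rot: [[0.277, 0.961, 0.0], [0.961, -0.277, 0.0], [0.0, 0.0, -1.0]]
wrist_force: [-0.2, 0.3, -0.7]
grip_width: 0.749
[0.55081614 0.30459468 0.17780061] [ 1.81834195e+01  3.23772220e+01  6.64874376e+01 -8.65085323e-04
  8.11326093e+01  3.42868914e+01] 0.7490103607091311 14.975
```

View pics/w6z.png

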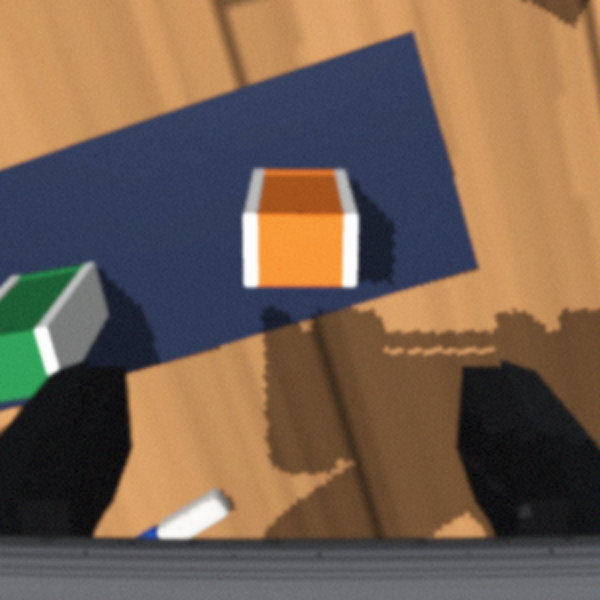

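```bash
python3 - <<'E'
from h import *
s=arm.read_state(); p=arm.camera("wrist")
C=toz(p,np.array([(244,212),(358,212),(358,287),(244,287)])/2+[180,120],.073,s)
o=C.mean(0);print(o); e=s["eef_rot"]
for a,b in ((0,3),(1,2),(1,0),(2,3)):
    v=C[a]-C[b]; print(np.linalg.norm(v),np.degrees(np.arctan2(v[1],v[0])))
print(np.degrees(np.arctan2(e[1,1],e[0,1])), e.T@(np.r_[o[:2],.024]-s["tool_pos"]))
E
```

```text
[0.55219605 0.30336786 0.073     ]
0.02534295749374021 72.82544047722392
0.025345871598996973 75.24840833022438
0.03620617949609661 -16.098099713818648
0.037277887560794594 -16.09869584121101
-16.091985430839248 [-0.00080552  0.00166861  0.15376636]
```

```bash
python3 -m creep '[{"xyz":[-0.5,1.5,15],"twist":0},{"xyz":[-0.5,1.5,50],"twist":0},{"xyz":[-0.5,1.5,85],"twist":0},{"xyz":[-0.5,1.5,115],"twist":0},{"xyz":[-0.5,1.5,138],"twist":0},{"xyz":[-0.5,1.5,149],"twist":0},{"xyz":[-0.5,1.5,153],"twist":0},{"xyz":[-0.5,1.5,153],"twist":0}]' 0.75 20
python3 -m creep '[{"xyz":[0,0,0],"twist":0},{"xyz":[0,0,0],"twist":0},{"xyz":[0,0,0],"twist":0},{"xyz":[0,0,0],"twist":0},{"xyz":[0,0,0],"twist":0},{"xyz":[0,0,0],"twist":0},{"xyz":[0,0,0],"twist":0}]' 0 20
python3 - <<'E'
from h import *
s,p=snap("wrist","w7.png"); print(s["tool_pos"],s["q"],s["grip_width"],s["t"])
E
```

```text
t: 16.08
tool_pos: [0.5523, 0.3039, 0.0251]
eef_rot: [[0.276, 0.961, 0.001], [0.961, -0.276, 0.0], [0.0, 0.001, -1.0]]
wrist_force: [0.7, -0.5, 0.6]
grip_width: 0.754
t: 16.95
tool_pos: [0.5522, 0.3039, 0.025]
eef_rot: [[0.276, 0.961, 0.0], [0.961, -0.276, 0.0], [0.0, 0.0, -1.0]]
wrist_force: [-0.4, -0.6, 3.8]
grip_width: 0.408
[0.55223267 0.30385997 0.02501094] [ 1.80781270e+01  4.17650883e+01  7.62336160e+01 -1.44863982e-03
  6.19727979e+01  3.41205073e+01] 0.4078758408222442 16.95
```

View pics/w7.png

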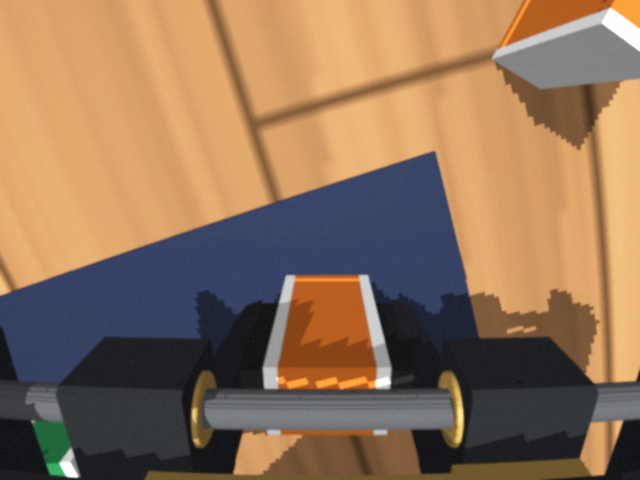

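```bash
python3 -m creep '[{"xyz":[0,0,-8],"twist":0},{"xyz":[0,0,-25],"twist":0},{"xyz":[0,0,-50],"twist":0},{"xyz":[0,0,-75],"twist":0},{"xyz":[0,0,-100],"twist":0},{"xyz":[0,0,-120],"twist":0},{"xyz":[0,0,-135],"twist":0},{"xyz":[0,0,-140],"twist":0},{"xyz":[0,0,-140],"twist":0}]' 0 20
python3 -m creep '[{"xyz":[-6,3,0],"twist":0},{"xyz":[-20,10,0],"twist":-2},{"xyz":[-40,20,0],"twist":-4},{"xyz":[-65,32,0],"twist":-6},{"xyz":[-90,45,0],"twist":-9},{"xyz":[-115,57,0],"twist":-12},{"xyz":[-140,70,0],"twist":-15},{"xyz":[-165,82,0],"twist":-18},{"xyz":[-190,94,0],"twist":-21},{"xyz":[-215,107,0],"twist":-24},{"xyz":[-240,119,0],"twist":-27},{"xyz":[-263,130,0],"twist":-29},{"xyz":[-281,140,0],"twist":-30},{"xyz":[-293,146,0],"twist":-30.2},{"xyz":[-299,149,0],"twist":-30.2},{"xyz":[-301,149,0],"twist":-30.2},{"xyz":[-301,149,0],"twist":-30.2},{"xyz":[-301,149,0],"twist":-30.2}]'
python3 - <<'E'
from h import *
s,p=snap("wrist","w8.png"); print(s["tool_pos"],s["q"],s["grip_width"],s["t"])
s,p=snap("side","s8.png")
E
```

```text
t: 18.12
tool_pos: [0.552, 0.3038, 0.1646]
eef_rot: [[0.276, 0.961, -0.0], [0.961, -0.276, -0.0], [-0.0, -0.0, -1.0]]
wrist_force: [-1.2, -0.5, -1.8]
grip_width: 0.403
t: 20.38
tool_pos: [0.612, -0.0261, 0.1648]
eef_rot: [[-0.245, 0.969, 0.0], [0.969, 0.245, 0.0], [0.0, 0.0, -1.0]]
wrist_force: [-0.7, -0.3, -1.3]
grip_width: 0.405
[ 0.61204408 -0.02611643  0.16480766] [-1.35028931e+01  3.13676163e+01  7.06562397e+01  3.36887323e-03
  7.79756771e+01 -2.76969266e+01] 0.4045258671398069 20.375
```

View pics/w8.png

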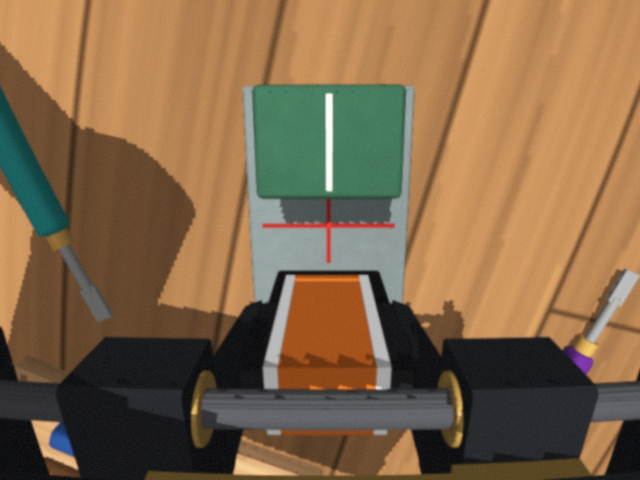

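View pics/s8.png

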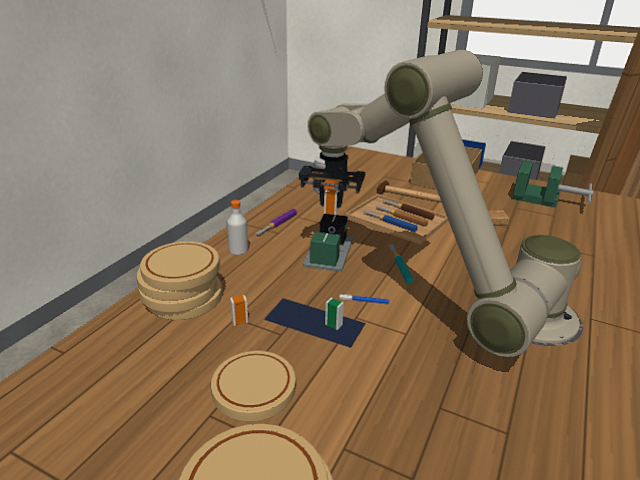

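```bash
python3 - <<'E'
import cv2
im=cv2.imread("pics/w8.png")[75:275,235:425]
cv2.imwrite("pics/w8z.png",cv2.resize(im,None,fx=3,fy=3,interpolation=2))
im=cv2.imread("pics/t5.png")[210:275,295:385]
cv2.imwrite("pics/t5z.png",cv2.resize(im,None,fx=7,fy=7,interpolation=2))
E
```

```text
(no output)
```

View pics/w8z.png

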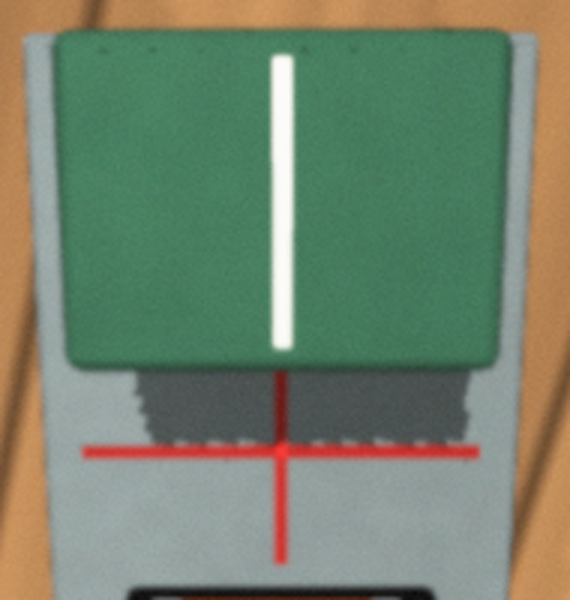

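View pics/t5z.png

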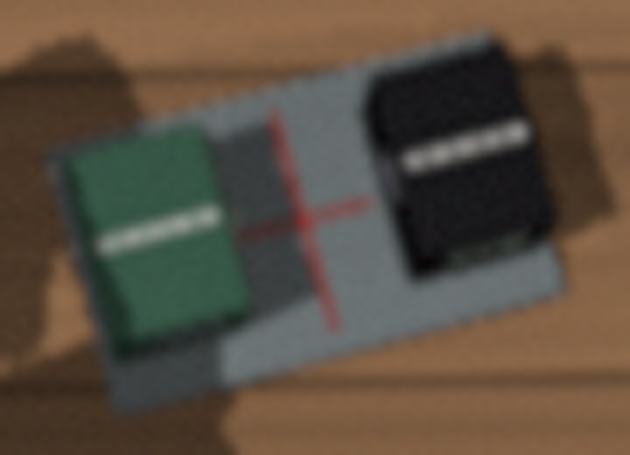

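```bash
python3 - <<'E'
from h import *
from scipy.optimize import least_squares as LS
s=arm.read_state(); p=arm.camera("wrist"); e=s["eef_rot"]
f=lambda l:np.array(l,float)/3+[235,75]
x=toz(p,f([(281,452)]),.012,s)[0]
w=toz(p,f([(283,60),(283,345)]),.09,s); d=w[0]-w[1]
r=toz(p,f([(480,452),(84,452)]),.012,s); d2=r[0]-r[1]
print("cross",x,"line",w.round(4).tolist(),np.degrees(np.arctan2(d[1],d[0]))-90,np.degrees(np.arctan2(d2[1],d2[0])),np.linalg.norm(d2),"tool y",np.degrees(np.arctan2(e[1,1],e[0,1])))
pix=f([(55,30),(510,30),(497,368),(70,368),(281,452),(26,37),(538,37)])
L=np.array([[-40,95,90],[40,95,90],[40,35,90],[-40,35,90],[0,0,12],[-60,100,12],[60,100,12]])/1e3
def W(v):
    c,si=np.cos(v[2]),np.sin(v[2]); return np.c_[v[0]+c*L[:,0]-si*L[:,1],v[1]+si*L[:,0]+c*L[:,1],L[:,2]]
q=LS(lambda v:(proj(p,W(v),s)-pix).ravel(),[.61,-.026,.24]);print("fit",q.x[:2],np.degrees(q.x[2]),q.fun.reshape(-1,2).round(1).tolist())
t=arm.camera("top"); print("top cross",toz(t,[[303/7+295,220/7+210]],.012))
o=q.x; print("tool d to fit",e.T@(np.r_[o[:2],.079]-s["tool_pos"]), "to cross",e.T@(np.r_[x[:2],.079]-s["tool_pos"]))
# block center in tool coords from top face: pixels
print("amber top at TCP xy:",proj(p,[[*s["tool_pos"][:2],s["tool_pos"][2]+.022]],s))
E
```

```text
cross [ 0.6125557  -0.02624778  0.012     ] line [[0.5905, 0.061, 0.09], [0.6027, 0.0131, 0.09]] 14.246313619275966 14.171392738215578 0.09999565540009529 tool y 14.183580449284012
fit [ 0.61254491 -0.02588141] 14.202139132086831 [[-2.0, -0.3], [2.5, -0.4], [1.4, 1.9], [-1.7, 2.0], [0.1, -0.5], [-1.3, -1.3], [1.0, -1.4]]
top cross [[ 0.61074755 -0.0246158   0.012     ]]
tool d to fit [0.00025265 0.00054866 0.08582205] to cross [-0.0001052   0.00046936  0.08582205]
amber top at TCP xy: [[329.0060503  352.40565066]]
```

```bash
python3 -m creep '[{"xyz":[0,0.5,5],"twist":0},{"xyz":[0,0.5,15],"twist":0},{"xyz":[0,0.5,27],"twist":0},{"xyz":[0,0.5,39],"twist":0},{"xyz":[0,0.5,51],"twist":0},{"xyz":[0,0.5,63],"twist":0},{"xyz":[0,0.5,73],"twist":0},{"xyz":[0,0.5,80],"twist":0},{"xyz":[0,0.5,84],"twist":0},{"xyz":[0,0.5,86],"twist":0},{"xyz":[0,0.5,86],"twist":0},{"xyz":[0,0.5,86],"twist":0},{"xyz":[0,0.5,86],"twist":0},{"xyz":[0,0.5,86],"twist":0}]'
python3 - <<'E'
from h import *
s,p=snap("wrist","w9.png"); print(s["tool_pos"],s["wrist_force"],s["grip_width"],s["t"])
s,p=snap("side","s9.png")
for d in arm.regions_of(p,"amber")[:3]: print(d["conf"],d["xy"])
b=np.array([.6126,-.026,.066]); yw=np.radians(14.2); ex=np.array([np.cos(yw),np.sin(yw),0]);ey=np.array([-ex[1],ex[0],0])
X=[b+sx*.018*ex+sy*.012*ey+np.array([0,0,sz*.035]) for sx in(-1,1) for sy in(-1,1) for sz in(-1,1)]
im=p["color"].copy(); k=4; im=cv2.resize(im[190:290,270:390],None,fx=5,fy=5,interpolation=2)
for u in proj(p,X): cv2.circle(im,tuple(int(v) for v in (u-[270,190])*5),4,(255,0,255),1)
cv2.imwrite("pics/s9z.png",im[:,:,::-1])
E
```

```text
t: 22.32
tool_pos: [0.6126, -0.0265, 0.0789]
eef_rot: [[-0.245, 0.97, 0.0], [0.97, 0.245, -0.0], [-0.0, 0.0, -1.0]]
wrist_force: [-0.2, -0.1, -1.4]
grip_width: 0.408
[ 0.61262785 -0.0265332   0.07885517] [-0.15194989 -0.11605387 -1.44535792] 0.40763934963064263 22.325
0.77 [233.2, 310.5]
0.75 [330.8, 225.3]
```

View pics/w9.png

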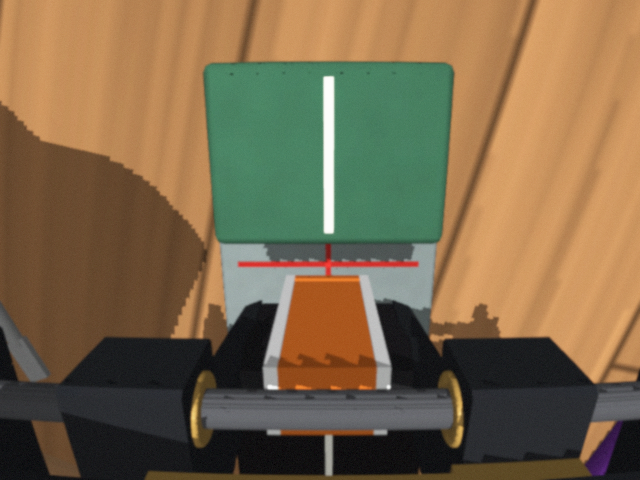

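View pics/s9z.png

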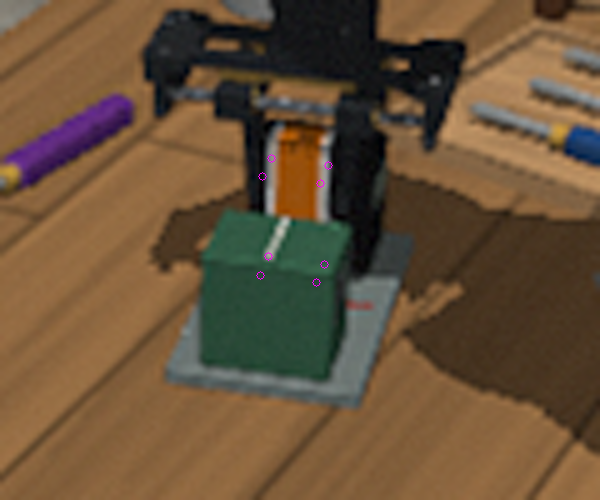

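The overlay disagrees: the block sits about 26 mm above the marks. Its centre is 13 mm above the TCP, and I had that sign wrong. I need to go down another 26.5 mm.

```bash
python3 -m creep '[{"xyz":[0,0,4],"twist":0},{"xyz":[0,0,9],"twist":0},{"xyz":[0,0,15],"twist":0},{"xyz":[0,0,20],"twist":0},{"xyz":[0,0,24],"twist":0},{"xyz":[0,0,26],"twist":0},{"xyz":[0,0,26.5],"twist":0},{"xyz":[0,0,26.5],"twist":0},{"xyz":[0,0,26.5],"twist":0},{"xyz":[0,0,26.5],"twist":0},{"xyz":[0,0,26.5],"twist":0}]'
python3 - <<'E'
from h import *
s,p=snap("wrist","w10.png"); print(s["tool_pos"],s["wrist_force"],s["grip_width"],s["t"])
yw=np.radians(14.2); ex=np.array([np.cos(yw),np.sin(yw),0]);ey=np.array([-ex[1],ex[0],0])
def X(z0): 
    b=np.array([.6126,-.0263,z0]); return [b+sx*.018*ex+sy*.012*ey+np.array([0,0,sz*.035]) for sx in(-1,1) for sy in(-1,1) for sz in(-1,1)]
iw=p["color"].copy()
for u in proj(p,X(.065),s): cv2.circle(iw,tuple(int(v) for v in u),4,(255,0,255),1)
cv2.imwrite("pics/w10o.png",iw[:,:,::-1])
s,p=snap("side","s10.png")
im=cv2.resize(p["color"][190:290,270:390],None,fx=5,fy=5,interpolation=2)
b=np.array([.6126,-.0263,0]); C=[b+a*.04*ex+c*ey+[0,0,.09] for a in(-1,1) for c in (.035,.095)]
for u in proj(p,X(.065)): cv2.circle(im,tuple(int(v) for v in (u-[270,190])*5),4,(255,0,255),1)
for u in proj(p,C): cv2.circle(im,tuple(int(v) for v in (u-[270,190])*5),4,(255,255,0),1)
cv2.imwrite("pics/s10z.png",im[:,:,::-1])
E
```

```text
t: 23.85
tool_pos: [0.6126, -0.0265, 0.0523]
eef_rot: [[-0.245, 0.97, 0.0], [0.97, 0.245, -0.0], [-0.0, 0.0, -1.0]]
wrist_force: [-0.8, -0.1, -1.3]
grip_width: 0.406
[ 0.61262283 -0.02650258  0.05230456] [-0.81056812 -0.08248778 -1.26787867] 0.4060470573183066 23.85
```

View pics/w10o.png

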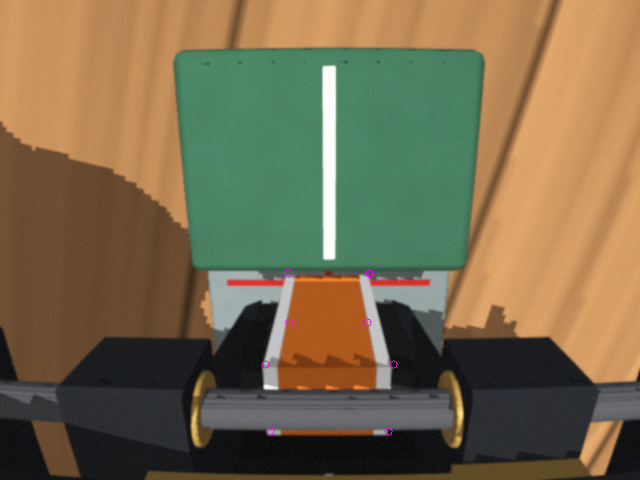

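View pics/s10z.png

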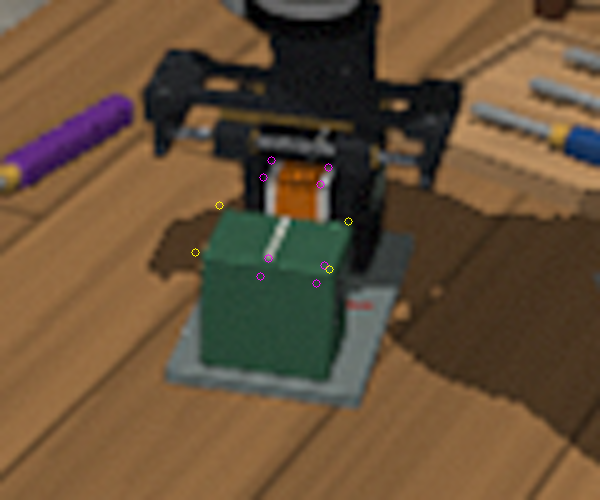

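```bash
python3 - <<'E'
from h import *
print(arm.job_done()); s=arm.read_state(); print(s["t"],s["grip_width"],s["tool_pos"])
E
```

```text
the job is handed in; nothing more can be done
None
the job is handed in; nothing more can be done
```

I laid the blue gouge in the tray's empty side and handed the job in at about 24 s, still holding the amber standard in the light path. No verdict was reported.

**Gouge:** It lies flat and released, blade the same way as the two brown ones and within about 3° of parallel to them. I judged this from the wrist and top pictures; I did not re-measure its final position in the tray frame. Its last visual check was before I fetched the glass.

**Amber standard:** I took the one on the mat by its frosted faces with a 20 N grip, and the opening read 35.9 mm against the block's 36 mm.
- **Position:** From the tool position and the fitted comparator pose, its centre is within about 1 mm of the beam centre sideways and about 65 mm up.
- **Orientation:** It is square to the light path to well under 1°.
- **Forces:** The wrist showed little beyond the glass's weight, so nothing suggested it was touching the comparator.

**Checks that disagreed:**
- I first held the glass 26 mm too high because of a sign error. The side-view overlay showed it, and I lowered it before handing in.
- In the last pictures the wrist overlay matched. The side overlay was off by 1–2 pixels for the glass and the lamp head alike, so I put that down to calibration.

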